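# Swing the food lamp over the egg pan, raise it to its second stop and hold it

## Robot

A 6-joint arm with a two-finger parallel gripper is mounted at the origin on the work surface. World frame = base frame: x ahead of the robot, y to its left, z up, the work surface at z = 0. Lengths are in m, angles in rad, forces in N, time in s.
With the tool pointing down it reaches from about 0.325 to 1 m from the base axis. Payload 5.1 kg.
Tool frame: the origin (TCP) lies on the mounting face of the last link; the fingertips stand 173 mm ahead of it and the grasp point (between the pads) lies 155 mm ahead of it; z points along the fingers, y is the line along which they close (so a half turn about z gives the same grasp; the last joint's range is limited). The gripper opens to 85 mm and grips with 20 to 120 N. Pads are 22 mm wide; open, the fingers measure 114 mm over their backs; the gripper's body (76 mm by 85 mm) begins 54 mm behind the grasp point. The pads swing forward as they close: fully open they stand 13 mm farther back than shut.
Start: joints at [-1.216, 0.124, 1.65, -0, 1.367, -0.083], TCP at [0.276, -0.589, 0.405] pointing down, gripper open.
Joint ranges: [-2.61, 2.61], [-1.02, 2.33], [0.03, 2.71], [-1.35, 4.49], [0.32, 2.68], [-2.91, 2.91]. Speed limits (rad/s): [2.57, 2.57, 3.14, 3.14, 3.14, 3.14].

## Interface

Orientations are given as a unit quaternion [w, x, y, z].
In Python, from plant import r gives the robot as it stands.
- The arm moves only by the shell command python3 -m inch 'ROWS' [OPENING] [FORCE]. ROWS is JSON, a list of rows, each an object with "xyz": the shift along the tool's x, y, z in mm, a list of three; "rotation": the turn, a rotation vector about the tool's x, y, z in degrees, a list of three. A call has 1 to 20 rows; each row is the pose to reach, as a shift and turn from the pose commanded when the call began, along the tool's axes at that moment; what a row does not reach only later rows make up. A row lasts 1/10 s, in which the tool goes at most 50 mm and 8.59 degrees, less where a joint would pass 70% of its speed; a pose out of reach is approached as far as the arm can. A call with a gripper value outside its range is refused whole. OPENING is the closure, from 0 (fully open) to 1 (shut), set as the call begins (- or left out, the last holds). The fingers move at their own pace and stop on an object; FORCE is the grip in N (left out, the last holds). Time passes only in rows, so rows that repeat a pose let the fingers close. It gives the time, the measured TCP pose, the force, the opening and the grip force at its end, in the units of the state.
- r.read_state(): the state, without advancing time (a new reading comes with each control period).
- r.snapshot(name): name is "scene" or "top" or "wrist"; returns (picture, depth): 400x640x3 uint8, red, green, blue; 400x640 float32, m along the optical axis (not along the pixel's ray), 0 where there is no reading.
- r.get_calibration(name): a dict with "fx", "fy", "cx", "cy" (pixels), "dist" ([k1, k2, p1, p2, k3] as OpenCV has them; the pictures are not rectified), "pose" (4x4, takes a point from camera to world coordinates); the wrist camera has in their place "T_tool_cam" (4x4, takes a point from camera to tool coordinates, whose origin is the TCP and whose axes are the flange's). Camera axes: x right, y down, z forward; pixel columns grow to the right and rows downward; lengths in m; the calibration is good to about 2 mm. A picture is of the moment at which its call begins: read the wrist's pose just before it. get_calibration takes no time and is no camera call.
- r.job_done(): hands the job in; it is judged then, once.
Trained networks look in the newest picture that a camera, given by its name, has taken for a name from the list of things; names that differ only in an ending like _2 or _b are one class to them, and where a whole thing is asked for, a point or a joint stands for the part that bears it (a point fixed in the world has none). Each returns a list of dicts, best first, with "conf" (0 to 1); they miss things now and then, are a little off and sometimes report something else, mostly with a low value. They report only what shows in the picture. A call takes as long as a camera call.
- r.silhouettes(camera, target): "pixels" (400x640 bool, what is visible of it) and "rect" ([left, top, width, height] in pixels, round what is visible of it).
The state is a dict: "time_s": time; "joint_pos": joint angles; "qvel": joint speeds; "joint_torque": joint torques, N m; "ee_pos": TCP position; "orientation": TCP orientation; "force": force on the tool from outside, world axes, zero at the start; "ft_torque": the same for the moment, N m; "grip_width": finger opening in m; "grip_force": force on a finger pad.
Only numpy, scipy, OpenCV 4.12 (cv2) and the standard library are available. Lean on these libraries where they do the work, as an engineer would, in place of code of your own. Each camera call takes 0.05 s, during which the arm holds its last target. There are 200 camera calls.

## Task

Swing the food lamp back over the egg pan until its stop finger meets the bent bracket on the base. Then squeeze the two release buttons on its black head, pull the lamp straight up past the first stop to the second stop, and finish with the gripper still holding it fully up there, still against the bracket, so that the cook can change the pan. Leave everything else standing where it is.

Things in the scene. Friction and masses are not known exactly. Their poses are not given: they have to be found in the camera images.
- stand: Fixed base of the lamp: steel plate 150 x 150 x 12 mm on the counter. Origin at the centre of its underside, on the vertical mast axis; z up, +x points to the egg pan (steel, 165 mm square, 45 mm high, centre 170 mm along +x). A bent steel bracket, top 68 mm above the counter, stands on the plate behind the mast (towards -x): it is the stop of the swivel.
- grip (a point): Centre of the black head on top of the mast, on its axis, level with the buttons; moves with the lamp. Head 40 (x) x 34 (y) x 58 mm high; its top is 27 mm above this point. Height over the counter: 210 mm lamp down, 310 mm fully up. x points along the lamp arm, z up; a pale release button, 30 x 30 mm, is on the +y and on the -y face (47 mm over both, 35 mm pressed).
- lamp (a point): Centre of the underside of the round steel lamp shade (112 mm across, 66 mm high), 160 mm from the mast axis along point grip's x and 110 mm below that point (100 mm above the counter with the lamp down). It hangs from a 12 mm bar 41 mm below point grip, so the head is free above and on both button sides.
- swivel (a joint): Turn of mast tube, head and lamp about the vertical mast axis, rad. 0: stop finger against the bent bracket, lamp over the pan (arm along the stand's +x); grows as the lamp swings away, clockwise seen from above. Starts at 0.5 to 1.2; light friction (0.1 N m), stays where left; turns with the buttons in or out.
- riser (a joint): Height of the telescopic mast, m. 0: fully down, locked until the buttons are pressed. 0.050: first stop, a sprung click that must be pulled through with about 3 to 7 N on top of the weight. 0.100: second stop, the hard end of travel. Head and lamp (0.4 to 0.7 kg) sink back as soon as they are let go, so hold them.
- button_a (a joint): Travel of the button on the head's +y face, m: 0 out, 0.006 fully in. The two buttons are linked and move in together; they unlock the mast once 3 mm in, and fully in take about 4 N on each: squeeze the head between them with 20 to 40 N, which also holds it. They spring out when let go.

How it is judged:
On the way, in this order (a step that is already met when the one before it is completed fails the run):
1. the lamp, still down, is swung back until its stop finger meets the bracket (value of joint swivel below 0.06 rad and value of joint riser below 0.03 m), for 0.2 s.
2. the lamp is pulled up to the second stop while against the bracket (value of joint riser above 0.093 m and value of joint swivel below 0.08 rad), for 0.2 s.
At the end, for the whole second after the job is handed in: The gripper is holding the lamp (finger contact over 2 N) still at its second stop (riser above 93 of 100 mm), with the swivel against its bracket (below 0.08 rad). The program ends holding (all of step 2 and contact force between the fingers and riser above 2 N and velocity of joint riser between -0.02 and 0.02 m/s); the arm keeps its last pose, push and grip.
It fails at once if a bystander (bowl, ramekin, shaker, cup, cruet, bottle, tongs) is pushed more than 30 mm or knocked over (distance of any of ramekin, shaker, bowl, cup, cruet, sauce, tongs from where it was at the start of the episode above 0.03 m or angle between any of shaker, cruet, sauce, cup's own z axis and vertical above 0.6 rad).
It also fails if it takes over 40 s, if anything falls off the work surface, if the arm or the gripper's body presses on something with over 40 N, if the wrist force passes 120 N, or if a joint passes its speed limit or range.

## Working session

There is one attempt and no reset: what is moved stays moved. The work goes in short steps, Python scripts to look and compute and a shell command to move; the robot and the scene stay as the last step left them, time stands still between calls to the robot, and variables do not carry over. Pictures are saved under pics/ and viewed, at most 10 in all, crops included, and the job is handed in when it is done.

```bash
ls; mkdir -p pics
python3 - <<'E'
from plant import r
import cv2,numpy as np
for n in("scene","top"):
    p,d=r.snapshot(n); cv2.imwrite(f"pics/{n}0.png",p[:,:,::-1]); np.save(f"pics/{n}0.npy",d)
    for t in("grip","lamp","stand"):
        print(n,t,[(round(s["conf"],2),s["rect"]) for s in r.silhouettes(n,t)])
    print(r.get_calibration(n))
print(r.read_state())
E
```

```text
pics
scene grip [(0.56, [188.9, 199.6, 209.8, 109.7])]
scene lamp [(0.77, [188.0, 201.3, 211.1, 105.4])]
scene stand [(0.66, [165.3, 198.5, 238.4, 181.8])]
{'fx': 496.43120081022295, 'fy': 496.43120081022295, 'cx': 323.0593987452632, 'cy': 197.47780530718603, 'dist': array([0.01932351, 0.        , 0.        , 0.        , 0.        ]), 'pose': array([[ 7.84828026e-01,  4.80274551e-01, -3.91639280e-01,
         7.83194522e-01],
       [ 6.19713618e-01, -6.08188973e-01,  4.96045568e-01,
        -2.79948170e-01],
       [ 4.73709575e-05, -6.32014659e-01, -7.74956430e-01,
         6.49497585e-01],
       [ 0.00000000e+00,  0.00000000e+00,  0.00000000e+00,
         1.00000000e+00]])}
top grip [(0.74, [312.7, 105.0, 143.9, 119.0])]
top lamp [(0.74, [312.4, 103.0, 144.0, 124.5])]
top stand [(0.62, [312.9, 99.5, 156.3, 172.1])]
{'fx': 513.3203753144119, 'fy': 513.3203753144119, 'cx': 316.7303397280791, 'cy': 192.50131090636725, 'dist': array([-0.0135732,  0.       ,  0.       ,  0.       ,  0.       ]), 'pose': array([[ 0.00892208, -0.9936443 ,  0.11221145,  0.43072072],
       [-0.9999317 , 
[... 165 characters left out ...]
'time_s': 0.4, 'joint_pos': array([-1.21561314e+00,  1.23914598e-01,  1.65049747e+00,  3.73235755e-06,
        1.36748726e+00, -8.26265515e-02]), 'qvel': array([ 0.00101732, -0.00118785, -0.00149026, -0.00027785, -0.00021342,
        0.00118649]), 'joint_torque': array([ 1.09169609e-04, -4.22913837e+01, -3.65096855e+01, -6.20848482e-05,
        2.38489592e-03, -3.35864073e-06]), 'ee_pos': array([ 0.27551596, -0.58867439,  0.4045311 ]), 'orientation': array([-1.52164565e-04,  9.76135925e-01,  2.17160385e-01, -1.90212755e-05]), 'force': array([-0.05208177, -0.76329037,  0.28179777]), 'ft_torque': array([ 0.01956328, -0.01313823,  0.00954038]), 'grip_force': 0.0, 'grip_width': 0.08543665833619}
```

View pics/scene0.png

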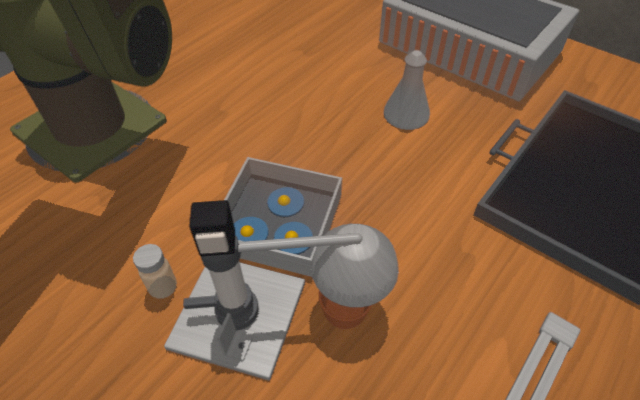

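View pics/top0.png

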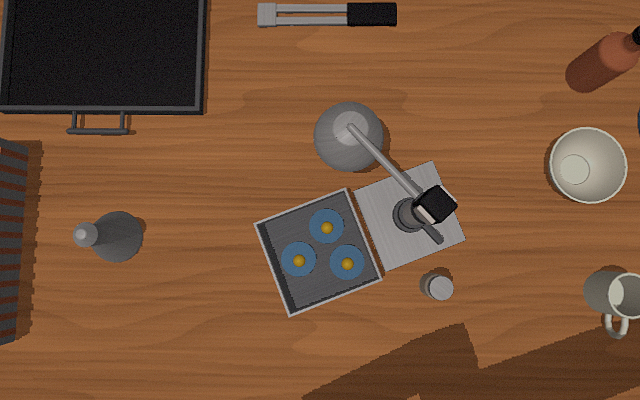

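Scene: black head (213,225), lamp shade (357,262), pan left-behind the stand, ramekin under the lamp. Top: head (435,203), lamp (350,135), pan centre (320,252), plate centre about (410,215), shaker (437,286).

```bash
cat > h.py <<'E'
import numpy as np,cv2
from plant import r
def cloud(n,d):
    c=r.get_calibration(n);K=np.array([[c["fx"],0,c["cx"]],[0,c["fy"],c["cy"]],[0,0,1]])
    v,u=np.mgrid[:400,:640]
    p=cv2.undistortPoints(np.stack([u,v],-1).reshape(-1,1,2).astype(float),K,c["dist"]).reshape(400,640,2)
    P=np.dstack([p*d[...,None],d]); T=c["pose"]; return P@T[:3,:3].T+T[:3,3]
E
python3 - <<'E'
from h import *
def rect(X,n):
    R=cv2.minAreaRect(X[:,:2].astype(np.float32)*1000);print(n,len(X),"med",np.median(X,0).round(4),R, "z",X[:,2].min().round(4),X[:,2].max().round(4))
for n in("top","scene"):
    img=cv2.imread(f"pics/{n}0.png").astype(int);d=np.load(f"pics/{n}0.npy");W=cloud(n,d);ok=d>0
    Z=W[...,2]; v,u=np.mgrid[:400,:640]
    roi=(u>405)&(u<465)&(v>175)&(v<230) if n=="top" else (u>185)&(u<245)&(v>195)&(v<260)
    rect(W[ok&roi&(Z>.229)&(Z<.25)],n+" headtop")
    reg=(u>340)&(u<470)&(v>155)&(v<275) if n=="top" else (u>160)&(u<310)&(v>255)&(v<380)
    rect(W[ok&reg&(Z>.008)&(Z<.017)],n+" plate")
    reg=(u>245)&(u<390)&(v>180)&(v<325) if n=="top" else (u>215)&(u<350)&(v>150)&(v<275)
    rect(W[ok&reg&(Z>.038)&(Z<.05)],n+" panrim")
    reg=(u>305)&(u<395)&(v>95)&(v<180) if n=="top" else (u>305)&(u<405)&(v>220)&(v<300)
    S=W[ok&reg&(Z>.11)&(Z<.2)]; 
    c=cv2.minEnclosingCircle(S[:,:2].astype(np.float32)*1000); print(n,"shade",c,S[:,2].max())
E
```

```text
top headtop 839 med [ 0.4927 -0.1042  0.2372] ((492.8907470703125, -104.58946228027344), (39.91889190673828, 35.188358306884766), 45.13159942626953) z 0.2291 0.2406
top plate 6310 med [ 0.4672 -0.0727  0.0123] ((468.3232421875, -77.84974670410156), (179.60867309570312, 221.46463012695312), 20.646892547607422) z 0.008 0.017
top panrim 1103 med [0.4257 0.0533 0.0451] ((429.6964416503906, 52.73408508300781), (165.45603942871094, 165.2491455078125), 21.85352897644043) z 0.038 0.0496
top shade ((590.7021484375, -6.579494476318359), 75.81291198730469) 0.17933302765512116
scene headtop 1135 med [ 0.496  -0.1083  0.237 ] ((493.6087646484375, -106.89186096191406), (40.106239318847656, 35.49213409423828), 44.24702072143555) z 0.229 0.2395
scene plate 7695 med [ 0.5129 -0.1193  0.0126] ((468.9444885253906, -94.80662536621094), (193.0933380126953, 190.69140625), 22.392351150512695) z 0.008 0.017
scene panrim 1119 med [0.4417 0.094  0.0442] ((429.48773193359375, 51.910682678222656), (167.1742706298828, 167.73052978515625), 21.915180206298828) z 0.038 0.0483
scene shade ((610.8189697265625, -1.8591527938842773), 57.055946350097656) 0.17747983400303458
```

```bash
python3 -m inch '[{"xyz":[0,0,-50],"rotation":[0,0,0]},{"xyz":[33,-29,-55],"rotation":[0,0,-2]},{"xyz":[66,-57,-55],"rotation":[0,0,-4]},{"xyz":[100,-86,-55],"rotation":[0,0,-6]},{"xyz":[134,-115,-55],"rotation":[0,0,-8]},{"xyz":[167,-144,-55],"rotation":[0,0,-10]},{"xyz":[201,-173,-55],"rotation":[0,0,-12]},{"xyz":[235,-201,-55],"rotation":[0,0,-14]},{"xyz":[268,-230,-55],"rotation":[0,0,-16]},{"xyz":[302,-259,-55],"rotation":[0,0,-18]},{"xyz":[335,-288,-55],"rotation":[0,0,-19.6]},{"xyz":[369,-317,-55],"rotation":[0,0,-19.6]},{"xyz":[395,-339,-55],"rotation":[0,0,-19.6]},{"xyz":[402,-345,-55],"rotation":[0,0,-19.6]},{"xyz":[402,-345,-55],"rotation":[0,0,-19.6]},{"xyz":[402,-345,-55],"rotation":[0,0,-19.6]}]' 0
python3 - <<'E'
from h import *
from scipy.spatial.transform import Rotation as R
s=r.read_state();p,d=r.snapshot("wrist");cv2.imwrite("pics/w1.png",p[:,:,::-1])
q=s["orientation"];Rm=R.from_quat([*q[1:],q[0]]).as_matrix();print(s["time_s"],s["ee_pos"],Rm.round(3),s["joint_pos"].round(2),s["force"])
c=r.get_calibration("wrist");T=np.eye(4);T[:3,:3]=Rm;T[:3,3]=s["ee_pos"];T=T@c["T_tool_cam"]
K=np.array([[c["fx"],0,c["cx"]],[0,c["fy"],c["cy"]],[0,0,1]]);v,u=np.mgrid[:400,:640]
pp=cv2.undistortPoints(np.stack([u,v],-1).reshape(-1,1,2).astype(float),K,c["dist"]).reshape(400,640,2)
W=np.dstack([pp*d[...,None],d])@T[:3,:3].T+T[:3,3]
near=np.hypot(W[...,0]-.493,W[...,1]+.1055)<.035
m=(d>0)&(W[...,2]>.230)&(W[...,2]<.243)&near
print(m.sum(),cv2.minAreaRect(W[m][:,:2].astype(np.float32)*1000))
E
```

```text
time_s: 2.0
ee_pos: [0.4931, -0.1065, 0.4597]
orientation: [0.0, 0.925, 0.38, -0.0]
force: [-0.6, 0.1, 0.9]
grip_width: 0.0854
grip_force: 0.0
2.0 [ 0.49313569 -0.10647939  0.45969449] [[ 0.711  0.703 -0.   ]
 [ 0.703 -0.711 -0.001]
 [-0.001  0.    -1.   ]] [-0.32 -0.23  1.9  -0.    1.47  0.47] [-0.59570133  0.13787642  0.88911182]
3387 ((493.7619934082031, -104.67845153808594), (40.14414978027344, 33.85248947143555), 42.988067626953125)
```

View pics/w1.png

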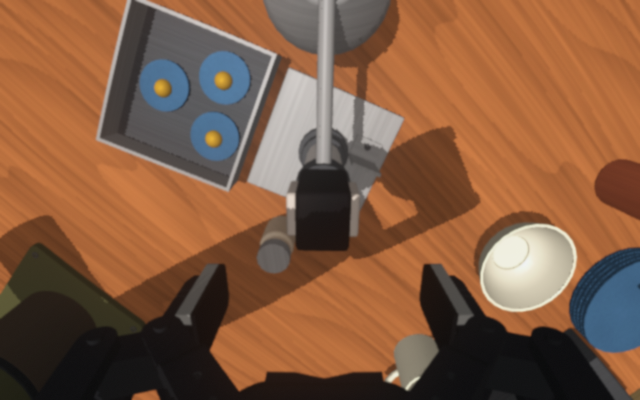

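Wrist view: head centred at (323,207), buttons on left and right, the lamp bar going up the picture. Fingers at (215,300) and (440,300) will straddle it. Descending and gripping.

```bash
python3 -m inch '[{"xyz":[1,-0.5,30],"rotation":[0,0,0]},{"xyz":[1,-0.5,60],"rotation":[0,0,0]},{"xyz":[1,-0.5,80],"rotation":[0,0,0]},{"xyz":[1,-0.5,92],"rotation":[0,0,0]},{"xyz":[1,-0.5,96],"rotation":[0,0,0]},{"xyz":[1,-0.5,96],"rotation":[0,0,0]}]' 0 && python3 -m inch '[{"xyz":[0,0,0],"rotation":[0,0,0]},{"xyz":[0,0,0],"rotation":[0,0,0]},{"xyz":[0,0,0],"rotation":[0,0,0]},{"xyz":[0,0,0],"rotation":[0,0,0]},{"xyz":[0,0,0],"rotation":[0,0,0]},{"xyz":[0,0,0],"rotation":[0,0,0]},{"xyz":[0,0,0],"rotation":[0,0,0]},{"xyz":[0,0,0],"rotation":[0,0,0]},{"xyz":[0,0,0],"rotation":[0,0,0]},{"xyz":[0,0,0],"rotation":[0,0,0]}]' 1 35; python3 -c "
from plant import r;s=r.read_state();print(s['ft_torque'],s['joint_pos'])"
```

```text
time_s: 2.65
ee_pos: [0.4937, -0.1054, 0.3639]
orientation: [0.0, 0.925, 0.38, -0.0]
force: [0.5, -0.6, 0.6]
grip_width: 0.0854
grip_force: 0.0
time_s: 3.65
ee_pos: [0.4938, -0.1046, 0.3651]
orientation: [0.0, 0.925, 0.38, 0.0]
force: [-1.6, 1.5, 6.3]
grip_width: 0.034
grip_force: 34.5
[0.30230594 0.42481046 0.05974531] [-3.15136416e-01 -1.74990816e-01  2.01073416e+00  2.92286151e-04
  1.30508956e+00  4.75359369e-01]
```

```bash
python3 -m inch '[{"xyz":[0,0,0],"rotation":[0,0,-2]},{"xyz":[0,0,0],"rotation":[0,0,-6]},{"xyz":[0,0,0],"rotation":[0,0,-11]},{"xyz":[0,0,0],"rotation":[0,0,-16]},{"xyz":[0,0,0],"rotation":[0,0,-21]},{"xyz":[0,0,0],"rotation":[0,0,-26]},{"xyz":[0,0,0],"rotation":[0,0,-31]},{"xyz":[0,0,0],"rotation":[0,0,-36]},{"xyz":[0,0,0],"rotation":[0,0,-41]},{"xyz":[0,0,0],"rotation":[0,0,-46]},{"xyz":[0,0,0],"rotation":[0,0,-51]},{"xyz":[0,0,0],"rotation":[0,0,-56]},{"xyz":[0,0,0],"rotation":[0,0,-60]},{"xyz":[0,0,0],"rotation":[0,0,-63]},{"xyz":[0,0,0],"rotation":[0,0,-65]},{"xyz":[0,0,0],"rotation":[0,0,-65]},{"xyz":[0,0,0],"rotation":[0,0,-65]}]'
python3 - <<'E'
from h import *
s=r.read_state();print(s['ft_torque'],s['joint_pos'].round(3))
p,d=r.snapshot("top");cv2.imwrite("pics/top2.png",p[:,:,::-1]);W=cloud("top",d);Z=W[...,2]
m=(d>0)&(Z>.10)&(Z<.19)&(W[...,1]>-.03)&(W[...,1]<.13)&(W[...,0]>.3)&(W[...,0]<.56)
c=cv2.minEnclosingCircle(W[m][:,:2].astype(np.float32)*1000);print(m.sum(),c)
E
```

```text
time_s: 5.35
ee_pos: [0.4933, -0.1045, 0.3651]
orientation: [-0.001, 0.576, 0.818, -0.0]
force: [-9.2, 1.7, 8.4]
grip_width: 0.0342
grip_force: 34.0
[0.55671799 0.9460827  0.09737701] [-0.315 -0.176  2.011  0.     1.308 -0.659]
4286 ((445.21221923828125, 33.61244201660156), 68.43516540527344)
```

View pics/top2.png

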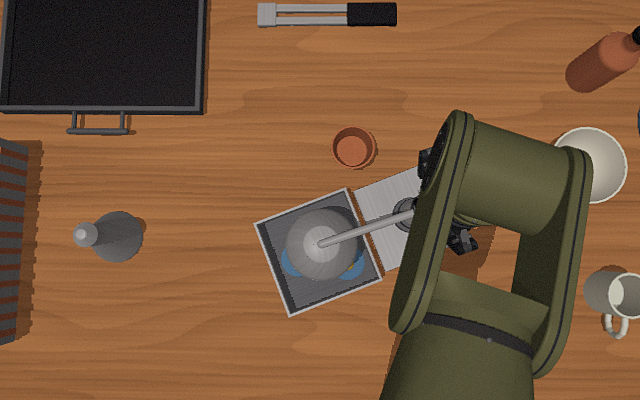

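The lamp (320,245) is nearly over the pan, and torque shows only friction so far. Turning on to contact.

```bash
python3 -m inch '[{"xyz":[0,0,0],"rotation":[0,0,-1]},{"xyz":[0,0,0],"rotation":[0,0,-2]},{"xyz":[0,0,0],"rotation":[0,0,-2.5]},{"xyz":[0,0,0],"rotation":[0,0,-2.5]}]' >/dev/null;python3 -c "
from plant import r;s=r.read_state();print(s['ft_torque'],s['orientation'],s['force'])"
python3 -m inch '[{"xyz":[0,0,0],"rotation":[0,0,-1]},{"xyz":[0,0,0],"rotation":[0,0,-1.5]},{"xyz":[0,0,0],"rotation":[0,0,-1.5]},{"xyz":[0,0,0],"rotation":[0,0,-1.5]}]' >/dev/null;python3 -c "
from plant import r;s=r.read_state();print(s['ft_torque'],s['orientation'],s['force'],s['time_s'])"
```

```text
[0.53168108 0.97241942 0.04672965] [-1.15132905e-03  5.57681487e-01  8.30054207e-01 -2.14967401e-04] [-8.48804136  1.97008972  7.77694896]
[ 0.48108418  1.10934695 -1.53048192] [-1.40817745e-03  5.48872229e-01  8.35905049e-01  2.04896046e-04] [-8.44630079  3.12090936  9.03658074] 6.2
```

Contact with the stop (torque −1.5 N m at about 0.06° past the fit). Pulling up.

```bash
python3 -m inch '[{"xyz":[0,0,0],"rotation":[0,0,0]},{"xyz":[0,0,-5],"rotation":[0,0,0]},{"xyz":[0,0,-15],"rotation":[0,0,0]},{"xyz":[0,0,-25],"rotation":[0,0,0]},{"xyz":[0,0,-35],"rotation":[0,0,0]},{"xyz":[0,0,-45],"rotation":[0,0,0]},{"xyz":[0,0,-55],"rotation":[0,0,0]},{"xyz":[0,0,-65],"rotation":[0,0,0]},{"xyz":[0,0,-75],"rotation":[0,0,0]},{"xyz":[0,0,-85],"rotation":[0,0,0]},{"xyz":[0,0,-92],"rotation":[0,0,0]},{"xyz":[0,0,-97],"rotation":[0,0,0]},{"xyz":[0,0,-97],"rotation":[0,0,0]},{"xyz":[0,0,-97],"rotation":[0,0,0]}]' - 40
python3 - <<'E'
from h import *
s=r.read_state();print(s['ft_torque'],s['joint_pos'].round(3))
p,d=r.snapshot("scene");cv2.imwrite("pics/s3.png",p[:,:,::-1]);W=cloud("scene",d);Z=W[...,2]
m=(d>0)&(Z>.15)&(W[...,1]>.0)&(W[...,1]<.12)&(W[...,0]>.3)&(W[...,0]<.53)
print(m.sum(),Z[m].max(),np.percentile(Z[m],[1,99]))
E
```

```text
time_s: 7.6
ee_pos: [0.4932, -0.1045, 0.4619]
orientation: [-0.001, 0.547, 0.837, -0.0]
force: [-6.6, 3.7, -4.1]
grip_width: 0.0336
grip_force: 49.6
[ 0.78106785  0.75967059 -2.00572631] [-0.315 -0.234  1.898  0.     1.48  -0.728]
3603 0.2738145908962601 [0.20077353 0.27161106]
```

View pics/s3.png

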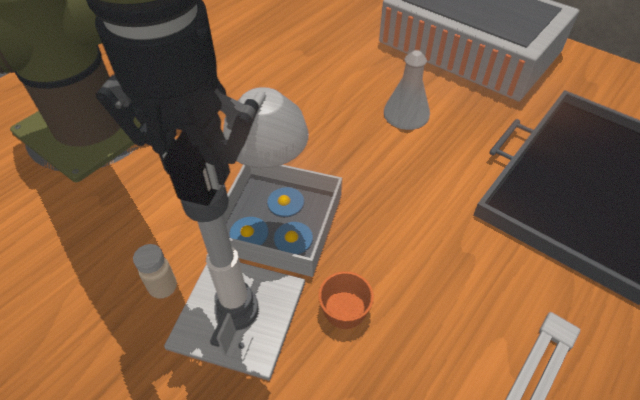

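The lamp (268,128) is up about 96 mm and in line over the pan. Pulling the last few mm until the hard stop resists.

```bash
python3 -m inch '[{"xyz":[0,0,-1],"rotation":[0,0,0]},{"xyz":[0,0,-2],"rotation":[0,0,0]},{"xyz":[0,0,-3],"rotation":[0,0,0]},{"xyz":[0,0,-3],"rotation":[0,0,0]},{"xyz":[0,0,-3],"rotation":[0,0,0]}]'
python3 -m inch '[{"xyz":[0,0,-0.5],"rotation":[0,0,0]},{"xyz":[0,0,-1],"rotation":[0,0,0]},{"xyz":[0,0,-1],"rotation":[0,0,0]},{"xyz":[0,0,-1],"rotation":[0,0,0]}]'
```

```text
time_s: 8.15
ee_pos: [0.4933, -0.1045, 0.4647]
orientation: [-0.001, 0.547, 0.837, -0.0]
force: [-7.1, 4.1, -5.3]
grip_width: 0.0336
grip_force: 49.5
time_s: 8.55
ee_pos: [0.4933, -0.1045, 0.4652]
orientation: [-0.001, 0.547, 0.837, -0.0]
force: [-4.9, 4.0, -5.5]
grip_width: 0.0339
grip_force: 49.3
```

```bash
python3 -m inch '[{"xyz":[0,0,-0.5],"rotation":[0,0,0]},{"xyz":[0,0,-1],"rotation":[0,0,0]},{"xyz":[0,0,-1],"rotation":[0,0,0]},{"xyz":[0,0,-1],"rotation":[0,0,0]},{"xyz":[0,0,-1],"rotation":[0,0,0]}]'
python3 - <<'E'
from h import *
p,d=r.snapshot("scene");W=cloud("scene",d);Z=W[...,2]
m=(d>0)&(Z>.15)&(W[...,1]>.0)&(W[...,1]<.12)&(W[...,0]>.3)&(W[...,0]<.53)
print(m.sum(),Z[m].max(),np.percentile(Z[m],[1,99]))
s=r.read_state();print(s['ft_torque'],s['time_s'])
E
```

```text
time_s: 9.05
ee_pos: [0.4933, -0.1045, 0.4653]
orientation: [-0.002, 0.547, 0.837, -0.0]
force: [-5.1, 3.0, -9.7]
grip_width: 0.0338
grip_force: 49.1
3643 0.2767942984020908 [0.20440597 0.27464369]
[ 0.68274136  0.32378203 -1.9912297 ] 9.1
```

The TCP stops at +100 mm while the pull rises, so this is the hard stop, and the twist still presses on the bracket. Handing in.

```bash
python3 -c "
from plant import r;print(r.job_done());s=r.read_state();print(s['ee_pos'],s['grip_force'])"
```

```text
the job is handed in; nothing more can be done
None
the job is handed in; nothing more can be done
```

I handed the job in at about 9 s: the lamp was swung back against its bracket and pulled up 100 mm to the hard second stop, with the gripper still holding it there at about 49 N. No verdict was returned, so I can't confirm how it was judged.

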